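Pack the closed sample pots into the carrying caddy

ROBOT

A 7-joint arm with a two-finger parallel gripper is mounted at the origin on the work surface. World frame = base frame: x ahead of the robot, y to its left, z up, the work surface at z = 0. Lengths are in m, angles in rad, forces in N, time in s.
With the tool pointing down it reaches from about 0.35 to 0.9 m from the base axis. Payload 8.1 kg.
Tool frame: the origin (TCP) lies between the finger pads; the fingertips stand 22 mm ahead of it and the grasp point (between the pads) lies 3 mm ahead of it (arm.tip_reach is the distance from the TCP to the fingertips, in m); z points along the fingers, y is the line along which they close (so a half turn about z gives the same grasp; the last joint's range is limited). The gripper opens to 92 mm and grips with 3 to 60 N. Pads are 19 mm wide; open, the fingers measure 130 mm over their backs; the gripper's body (75 mm by 190 mm) begins 47 mm behind the grasp point.
Start: joints at [1.187, 0.434, 0.025, 1.573, -0.012, 1.134, -0.075], TCP at [0.173, -0.601, 0.249] pointing down, gripper open.
Joint ranges: [-2.62, 2.62], [-0.44, 2.09], [-1.27, 1.32], [0.08, 2.57], [-1.32, 4.46], [0.12, 2], [-2.74, 2.74]. Speed limits (rad/s): [2.22, 2.22, 3.01, 3.01, 3.14, 3.14, 3.14].

INTERFACE

Orientations are given as a rotation vector (axis times angle).
In Python, from cell import telemetry, vision, job, arm gives the robot as it stands. The module is installed in compiled form; this text tells all that it offers.
- The arm moves only by the shell command python3 -m creep 'ROWS' [FORCE]. ROWS is text: rows parted by semicolons, each of 7 numbers parted by spaces: the finger opening in cm, from 0 to 9.18, then the shift along the tool's x, y, z in cm, then the turn, a rotation vector about the tool's x, y, z in degrees. A call has 1 to 5 rows; each row is the pose to reach, as a shift and turn from the pose commanded when the call began, along the tool's axes at that moment; what a row does not reach only later rows make up. A row lasts 1/8 s, in which the tool goes at most 62.5 mm and 10.7 degrees, less where a joint would pass 70% of its speed; a pose out of reach is approached as far as the arm can. A call with a gripper value outside its range is refused whole. The fingers move at their own pace and stop on an object; FORCE is the grip in N (left out, the last holds). Time passes only in rows, so rows that repeat a pose let the fingers close. It gives the time, the measured TCP pose, the force, the opening and the grip force at its end, in the units of the state.
- telemetry.observe(): the state, without advancing time (a new reading comes with each control period).
- vision.get_image(name): name is "scene" or "top" or "wrist"; returns the picture (480x640x3 uint8, red, green, blue); there is no depth.
- vision.camera_info(name): a dict with "fov_y" (degrees; the focal length in pixels is half the picture's height over the tangent of half this angle, whatever the lens; pixels are square), "cx", "cy" (the principal point, pixels), "extrinsics" (4x4, takes a point from camera to world coordinates). Camera axes: x right, y down, z forward; pixel columns grow to the right and rows downward; lengths in m; the calibration is good to about 2 mm. A picture is of the moment at which its call begins: read the wrist's pose just before it. camera_info takes no time and is no camera call; for the wrist camera it gives the pose at the moment of the call.
- job.sign_off(): hands the job in; it is judged then, once.
The state is a dict: "clock": time; "joints": joint angles; "dq": joint speeds; "joint_efforts": joint torques, N m; "position": TCP position; "ee_rot": TCP orientation; "force": force on the tool from outside, world axes, zero at the start; "ft_torque": the same for the moment, N m; "width": opening from 0.0 (shut) to 1.0 (fully open); "gripper_force": force on a finger pad.
Only numpy, scipy, OpenCV 4.12 (cv2) and the standard library are available. Lean on these libraries where they do the work, as an engineer would, in place of code of your own. Each camera call takes 0.05 s, during which the arm holds its last target. There are 200 camera calls.

TASK

Gather the three closed sample pots (the ones with a solid red cap) into the grey carrying caddy, each standing upright on the caddy's floor inside the collar made for its size: the wide pot in the widest collar, the medium pot in the middle-sized one, the slim pot in the narrowest. Leave the three open, empty pots standing where they are.

Things in the scene. Friction and masses are not known exactly. Their poses are not given: they have to be found in the camera images.
- caddy: Low grey open caddy, fixed to the bench, 90 mm (its x) by 250 mm (its y); walls 24 mm high, 4 mm thick; floor 4 mm thick; a black bar handle at each y end, 22 mm high, out to 152 mm from the centre. Two dividers, no higher than the walls, make three pockets in a row along y, centred at y = -82, 0 and +82 mm, one collar in each. Origin: centre of its underside; z up.
- pot_wide: The wide closed sample pot, standing loose on the bench: white round plastic pot with a solid red screw cap, a plain cylinder 50 mm in diameter and 72 mm tall over all, of which the cap is the top 18 mm. About 60 to 130 g. Origin: centre of its underside; z along its axis to the cap.
- collar_wide: The widest white plastic collar, for the wide pot: a ring, inner diameter 66 mm, outer 74 mm, 14 mm high, fixed on the caddy's floor (its top is 18 mm above the bench). Which pocket it lies in varies. Origin: centre of its underside, at the level of the caddy's floor, 4 mm above the bench; z up.
- pot_medium: The medium closed sample pot, standing loose on the bench: white round plastic pot with a solid red screw cap, a plain cylinder 36 mm in diameter and 77 mm tall over all, of which the cap is the top 18 mm. About 40 to 85 g. Origin: centre of its underside; z along its axis to the cap.
- collar_medium: The middle-sized white plastic collar, for the medium pot: a ring, inner diameter 52 mm, outer 60 mm, 14 mm high, fixed on the caddy's floor (its top is 18 mm above the bench). Which pocket it lies in varies. Origin: centre of its underside, at the level of the caddy's floor, 4 mm above the bench; z up.
- pot_slim: The slim closed sample pot, standing loose on the bench: white round plastic pot with a solid red screw cap, a plain cylinder 28 mm in diameter and 82 mm tall over all, of which the cap is the top 18 mm. About 20 to 45 g. Origin: centre of its underside; z along its axis to the cap.
- collar_slim: The narrowest white plastic collar, for the slim pot: a ring, inner diameter 44 mm, outer 52 mm, 14 mm high, fixed on the caddy's floor (its top is 18 mm above the bench). Which pocket it lies in varies. Origin: centre of its underside, at the level of the caddy's floor, 4 mm above the bench; z up.
- open_wide: Look-alike: wide empty pot, the same white plastic and the same diameter (50 mm), but open at the top: only a red screw ring round its mouth, one looks down into the hollow. 68 mm tall. Standing loose on the bench; to be left alone. Origin: centre of its underside; z along its axis.
- open_medium: Look-alike: medium empty pot, the same white plastic and the same diameter (36 mm), but open at the top: only a red screw ring round its mouth, one looks down into the hollow. 73 mm tall. Standing loose on the bench; to be left alone. Origin: centre of its underside; z along its axis.
- open_slim: Look-alike: slim empty pot, the same white plastic and the same diameter (28 mm), but open at the top: only a red screw ring round its mouth, one looks down into the hollow. 78 mm tall. Standing loose on the bench; to be left alone. Origin: centre of its underside; z along its axis.
Not all that is in view belongs to the job. What is shaped like the pot_wide but turquoise is not meant.

How it is judged:
By the outcome, as a careful person would: the job done as asked, in the order asked, and still so for the second after the job is handed in, with the robot touching nothing.
It also fails if it takes over 91 s, if anything falls off the work surface, if the arm or the gripper's body presses on something with over 40 N, if the wrist force passes 120 N, or if a joint passes its speed limit or range.

## Working session

There is one attempt and no reset: what is moved stays moved. The work goes in short steps, Python scripts to look and compute and a shell command to move; the robot and the scene stay as the last step left them, time stands still between calls to the robot, and variables do not carry over. Pictures are saved under pics/ and viewed, at most 14 in all, crops included, and the job is handed in when it is done.

```bash
mkdir -p pics; python3 - <<'E'
from cell import telemetry, vision
import cv2, numpy as np
s=telemetry.observe(); print({k:np.round(v,4).tolist() for k,v in s.items()})
for n in ["top","scene"]:
    im=vision.get_image(n); cv2.imwrite(f"pics/{n}0.png",im[:,:,::-1]); c=vision.camera_info(n); print(n,c)
E
```

```text
{'clock': 0.0, 'joints': [1.1874, 0.4352, 0.025, 1.5741, -0.0116, 1.134, -0.0751], 'dq': [-0.0002, 0.0009, 0.0009, 0.0002, 0.0004, -0.0016, 0.0007], 'joint_efforts': [0.0014, -66.7845, 0.9857, -31.4461, -0.0604, 0.043, 0.0002], 'position': [0.173, -0.6001, 0.2479], 'ee_rot': [-3.1092, -0.4392, 0.0006], 'force': [0.232, -0.3462, 0.2373], 'ft_torque': [0.0251, 0.0095, 0.0484], 'gripper_force': 0.0, 'width': 0.9957}
top {'fov_y': 51.22051133935145, 'cx': 317.9666308637422, 'cy': 239.16593909814188, 'extrinsics': array([[-0.07474835, -0.97531588,  0.20777782,  0.34963375],
       [-0.99720056,  0.07351151, -0.01367884,  0.00688474],
       [-0.00193287, -0.20821863, -0.9780804 ,  1.11966425],
       [ 0.        ,  0.        ,  0.        ,  1.        ]])}
scene {'fov_y': 52.96870338866869, 'cx': 317.3519664480958, 'cy': 244.93324072640613, 'extrinsics': array([[ 2.74964354e-01,  6.29801569e-01, -7.26460314e-01,
         1.21681443e+00],
       [ 9.61454189e-01, -1.80640903e-01,  2.07303419e-01,
        -1.66676646e-01],
       [-6.68428508e-04, -7.55459362e-01, -6.55195165e-01,
         6.26122219e-01],
       [ 0.00000000e+00,  0.00000000e+00,  0.00000000e+00,
         1.00000000e+00]])}
```

View pics/top0.png

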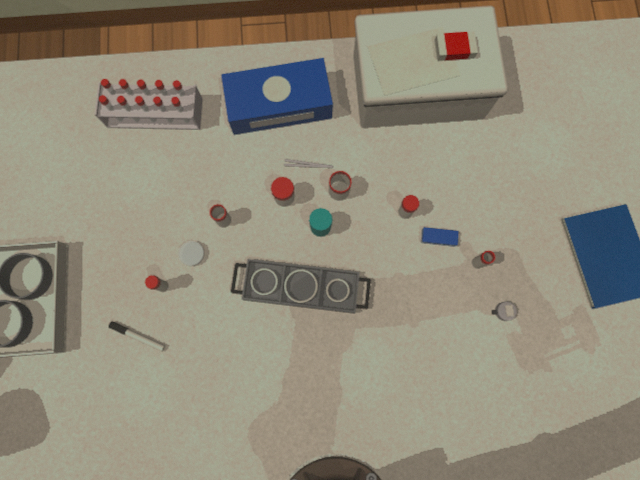

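View pics/scene0.png

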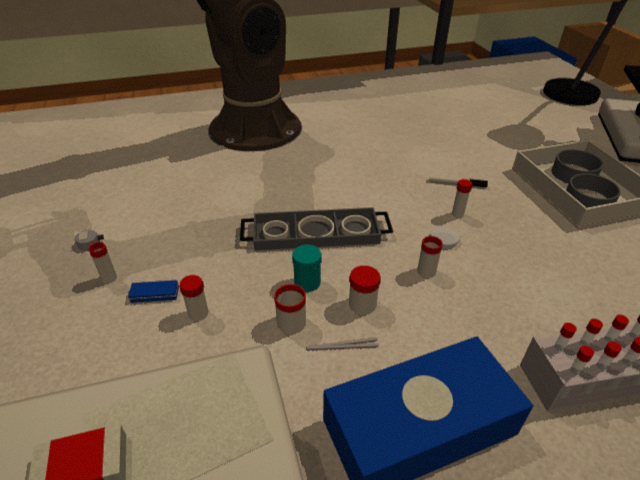

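The top view shows the closed caps at wide (283,188), medium (410,204) and slim (153,283). The collars run left to right: medium (264,281), wide (301,286), slim (339,290). Open pots are at (340,183), (219,213) and (487,258). The scene view agrees, with turquoise beside the wide pot.

```bash
cat > h.py <<'E'
import cv2, numpy as np
from cell import vision, telemetry
from scipy.spatial.transform import Rotation as R
def K(c): return 240/np.tan(np.radians(c["fov_y"]/2))
def ray(c,u,v):
    d=np.array([(u-c["cx"])/K(c),(v-c["cy"])/K(c),1.]); E=np.array(c["extrinsics"])
    return E[:3,3], E[:3,:3]@d
def onz(c,u,v,z):
    o,d=ray(c,u,v); return o+d*(z-o[2])/d[2]
def tri(r1,r2):
    (o1,d1),(o2,d2)=r1,r2
    t=np.linalg.lstsq(np.c_[d1,-d2],o2-o1,rcond=None)[0]
    a,b=o1+t[0]*d1,o2+t[1]*d2; return (a+b)/2,np.linalg.norm(a-b)
def red(im):
    h=cv2.cvtColor(im,cv2.COLOR_RGB2HSV)
    m=(((h[...,0]<8)|(h[...,0]>172))&(h[...,1]>150)&(h[...,2]>60)).astype(np.uint8)
    cs,_=cv2.findContours(m,cv2.RETR_EXTERNAL,cv2.CHAIN_APPROX_NONE)
    return [c for c in cs if cv2.contourArea(c)>25]
E
python3 - <<'E'
from h import *
P={}
for n in ["top","scene"]:
    im=cv2.imread(f"pics/{n}0.png")[:,:,::-1].copy(); c=vision.camera_info(n); L=[]
    for k in red(im):
        x,y,w,hh=cv2.boundingRect(k); L.append((x+(w-1)/2,y+(hh-1)/2,w,hh))
    P[n]=(c,L)
    print(n,[tuple(l) for l in L])
    if n=="top":
        for l in L: print(l[:2],np.round(onz(c,l[0],l[1],.07),3))
ct,cs=P["top"][0],P["scene"][0]
# project top-derived points (cap middle heights) into scene, pair by nearest blob
for nm,(u,v),z in [("wide",(283,188),.063),("med",(410,204),.068),("slim",(153,283),.073)]:
    bt=min(P["top"][1],key=lambda l:np.hypot(l[0]-u,l[1]-v)); p=onz(ct,bt[0],bt[1],z)
    E=np.array(cs["extrinsics"]); q=E[:3,:3].T@(p-E[:3,3]); uv=q[:2]/q[2]*K(cs)+[cs["cx"],cs["cy"]]
    bs=min(P["scene"][1],key=lambda l:np.hypot(l[0]-uv[0],l[1]-uv[1]))
    print(nm,p.round(4),"pred scene",uv.round(1),"blob",bs,"tri",*[np.round(t,4) for t in tri(ray(ct,*bt[:2]),ray(cs,*bs[:2]))])
im=cv2.imread("pics/top0.png"); roi=cv2.resize(im[255:318,228:378],None,fx=5,fy=5,interpolation=cv2.INTER_CUBIC)
g=cv2.cvtColor(roi,cv2.COLOR_BGR2GRAY)
cir=cv2.HoughCircles(g,cv2.HOUGH_GRADIENT,1.5,120,param1=100,param2=40,minRadius=45,maxRadius=105)
for x,y,r in (cir[0] if cir is not None else []):
    u,v=(x+.5)/5-.5+228,(y+.5)/5-.5+255; print("circ",round(u,1),round(v,1),"r mm",round(r/5/K(ct)*1.07*1000,1),onz(ct,u,v,.018).round(4)); cv2.circle(roi,(int(x),int(y)),int(r),(0,255,0),1)
cv2.imwrite("pics/roi.png",roi)
for u,v in [(233,278),(373,293)]: print(onz(ct,u,v,.02).round(4))
E
```

```text
top [(151.0, 282.0, 13, 13), (487.5, 257.0, 14, 13), (410.5, 203.0, 16, 17), (282.0, 187.5, 23, 22), (175.0, 100.0, 7, 7), (157.0, 100.0, 7, 7), (139.0, 99.5, 7, 8), (120.5, 99.5, 8, 8), (102.5, 99.0, 8, 7), (176.5, 84.0, 8, 7), (158.5, 83.0, 8, 7), (140.5, 83.5, 8, 8), (122.5, 83.0, 8, 9), (104.5, 82.5, 8, 8), (457.0, 45.5, 25, 28)]
(151.0, 282.0) [0.507 0.35  0.07 ]
(487.5, 257.0) [ 0.507 -0.364  0.07 ]
(410.5, 203.0) [ 0.638 -0.215  0.07 ]
(282.0, 187.5) [0.694 0.062 0.07 ]
(175.0, 100.0) [0.921 0.293 0.07 ]
(157.0, 100.0) [0.924 0.334 0.07 ]
(139.0, 99.5) [0.928 0.375 0.07 ]
(120.5, 99.5) [0.931 0.417 0.07 ]
(102.5, 99.0) [0.936 0.458 0.07 ]
(176.5, 84.0) [0.96  0.289 0.07 ]
(158.5, 83.0) [0.966 0.33  0.07 ]
(140.5, 83.5) [0.968 0.371 0.07 ]
(122.5, 83.0) [0.972 0.413 0.07 ]
(104.5, 82.5) [0.977 0.454 0.07 ]
(457.0, 45.5) [ 1.009 -0.366  0.07 ]
scene [(74.5, 453.5, 60, 52), (585.5, 353.0, 16, 17), (613.0, 349.0, 17, 17), (635.5, 344.5, 8, 16), (568.5, 330.0, 16, 15), (595.5, 326.0, 14, 15), (621.5, 322.0, 14, 15), (289.5, 298.0, 32, 29), (191.0, 286.0, 25, 23), (364.0, 279.5, 31, 28), (97.0, 249.0, 19, 17), (432.0, 245.0, 21, 19), (464.0, 185.5, 15, 14)]
wide [0.6963 0.0625 0.063 ] pred scene [364.4 279. ] blob (364.0, 279.5, 31, 28) tri [0.6965 0.0622 0.0621] 0.0008
med [ 0.6383 -0.215   0.068 ] pred scene [190.  285.9] blob (191.0, 286.0, 25, 23) tri [ 0.6384 -0.2143  0.0677] 0.0016
slim [0.5066 0.3488 0.073 ] pred scene [464.4 185. ] blob (464.0, 185.5, 15, 14) tri [0.5066 0.3487 0.0719] 0.0009
circ 337.2 289.8 r mm 24.9 [ 0.4667 -0.0423  0.018 ]
circ 263.4 281.4 r mm 28.5 [0.4974 0.1188 0.018 ]
circ 301.6 286.0 r mm 33.5 [0.4812 0.0355 0.018 ]
[0.5099 0.1853 0.02  ]
[ 0.4537 -0.1199  0.02  ]
```

View pics/roi.png

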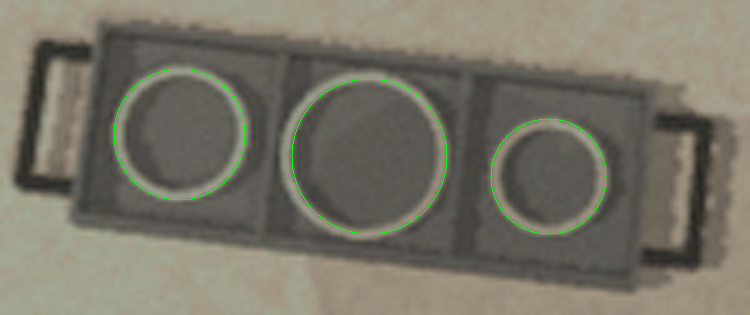

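```bash
cat > to.py <<'E'
import sys; from h import *
# usage: to.py x y z : shift (cm, tool axes) and turn (deg) to TCP target, tool down, tool y at -10.8 deg
s=telemetry.observe(); r=R.from_rotvec(s["ee_rot"]); a=np.radians(-10.8)
y=np.array([np.cos(a),np.sin(a),0]); z=np.array([0,0,-1.]); T=R.from_matrix(np.c_[np.cross(y,z),y,z])
p=np.array([float(v) for v in sys.argv[1:4]])
print("t",round(s["clock"],2),"pos",np.round(s["position"],4),"F",np.round(s["force"],1),"w",round(s["width"],3),"g",round(s["gripper_force"],1))
print("shift cm",(r.inv().apply(p-s["position"])*100).round(2),"turn",np.degrees((r.inv()*T).as_rotvec()).round(1))
E
python3 to.py 0.697 0.062 0.25
```

```text
t 0.1 pos [ 0.173  -0.6001  0.248 ] F [ 0.9  0.2 -0.2] w 0.999 g 0.0
shift cm [ 68.69 -49.11  -0.14] turn [ -0.1  -0.  -63.1]
```

```bash
R1='9 68.7 -49.1 0 0 0 -63'; python3 -m creep '9 68.7 -49.1 0 0 0 -63; 9 68.7 -49.1 0 0 0 -63; 9 68.7 -49.1 0 0 0 -63; 9 68.7 -49.1 0 0 0 -63; 9 68.7 -49.1 0 0 0 -63'; python3 to.py 0.697 0.062 0.25
```

```text
clock: 0.72
position: [0.3679, -0.3537, 0.2487]
ee_rot: [2.571, 1.805, -0.0]
force: [1.2, -0.8, -0.4]
width: 0.983
gripper_force: 0.0
t 0.72 pos [ 0.3679 -0.3537  0.2487] F [ 1.2 -0.8 -0.4] w 0.983 g 0.0
shift cm [50.28 16.83 -0.14] turn [-0.   0.  -9.1]
```

```bash
python3 -m creep '9 50.3 16.8 0 0 0 -9.1; 9 50.3 16.8 0 0 0 -9.1; 9 50.3 16.8 0 0 0 -9.1; 9 50.3 16.8 0 0 0 -9.1; 9 50.3 16.8 0 0 0 -9.1'; python3 to.py 0.697 0.062 0.18
```

```text
clock: 1.35
position: [0.5632, -0.1101, 0.2485]
ee_rot: [-2.426, -1.995, 0.001]
force: [0.4, -0.1, 0.2]
width: 0.977
gripper_force: 0.0
t 1.35 pos [ 0.5632 -0.1101  0.2485] F [ 0.4 -0.1  0.2] w 0.977 g 0.0
shift cm [19.47  9.81  6.84] turn [-0.   0.  -0.3]
```

```bash
python3 -m creep '9 19.5 9.8 6.8 0 0 0; 9 19.5 9.8 6.8 0 0 0; 9 19.5 9.8 6.8 0 0 0; 9 19.5 9.8 6.8 0 0 0; 9 19.5 9.8 6.8 0 0 0'; python3 to.py 0.697 0.062 0.18; python3 - <<'E'
from h import *
c=vision.camera_info("wrist"); im=vision.get_image("wrist"); cv2.imwrite("pics/w1.png",im[:,:,::-1])
for k in red(im):
    x,y,w,h=cv2.boundingRect(k); u,v=x+(w-1)/2,y+(h-1)/2; print((u,v,w,h),onz(c,u,v,.072).round(4))
E
```

```text
clock: 1.98
position: [0.6959, 0.0652, 0.1783]
ee_rot: [-2.418, -2.0, 0.002]
force: [-0.7, 0.4, -0.6]
width: 0.979
gripper_force: 0.0
t 1.98 pos [0.6959 0.0652 0.1783] F [-0.7  0.4 -0.6] w 0.979 g 0.0
shift cm [-0.29  0.17 -0.17] turn [-0.2 -0.1 -0. ]
(325.5, 244.5, 70, 66) [0.6969 0.0623 0.072 ]
(210.5, 38.5, 58, 64) [0.6521 0.2047 0.072 ]
```

View pics/w1.png

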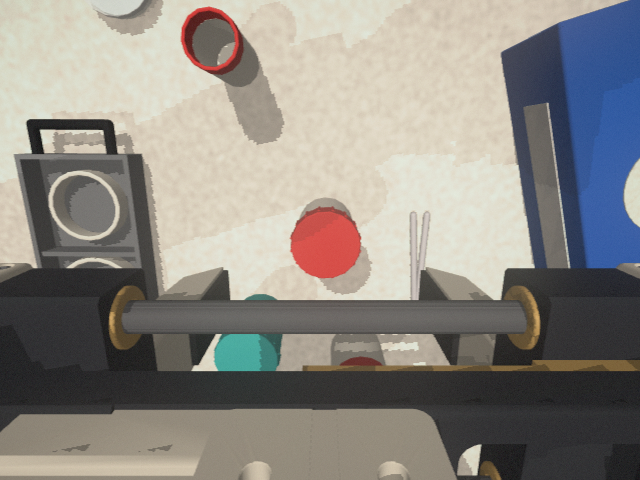

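The wrist view puts the wide red cap at (325,244), world (0.697,0.062), which matches the other cameras. Turquoise is clear of the fingers, so I'm descending.

```bash
python3 to.py 0.697 0.0623 0.051; python3 -m creep '9 -0.2 0.1 3 0 0 0; 9 -0.2 0.1 7 0 0 0; 9 -0.2 0.1 11 0 0 0; 9 -0.2 0.1 12.7 0 0 0; 9 -0.2 0.1 12.7 0 0 0' 20; python3 to.py 0.697 0.0623 0.051
```

```text
t 2.02 pos [0.6957 0.0625 0.1792] F [ 0.  -0.2  0.2] w 0.984 g 0.0
shift cm [ 0.    0.16 12.82] turn [-0.1  0.  -0.2]
clock: 2.65
position: [0.6961, 0.0576, 0.0533]
ee_rot: [-2.427, -1.995, 0.003]
force: [1.1, -0.1, 0.1]
width: 0.978
gripper_force: 0.0
t 2.65 pos [0.6961 0.0576 0.0533] F [ 1.1 -0.1  0.1] w 0.978 g 0.0
shift cm [ 0.47 -0.01  0.23] turn [-0.1  0.1 -0.4]
```

```bash
python3 -m creep '9 0.3 0 0.1 0 0 0; 9 0.3 0 0.1 0 0 0; 9 0.3 0 0.1 0 0 0'; python3 to.py 0.697 0.0623 0.051
```

```text
clock: 3.02
position: [0.6978, 0.0619, 0.0537]
ee_rot: [2.425, 1.996, 0.002]
force: [-0.4, 0.1, 0.4]
width: 0.979
gripper_force: 0.0
t 3.02 pos [0.6978 0.0619 0.0537] F [-0.4  0.1  0.4] w 0.979 g 0.0
shift cm [ 0.02 -0.08  0.27] turn [ 0.1 -0.  -0.3]
```

```bash
python3 -m creep '4.5 0 0 0 0 0 0; 4.5 0 0 0 0 0 0; 4.5 0 0 0 0 0 0; 4.5 0 0 0 0 0 0; 4.5 0 0 0 0 0 0' 20;python3 to.py 0.4818 0.0378 0.15
```

```text
clock: 3.65
position: [0.6972, 0.0617, 0.0527]
ee_rot: [-2.426, -1.996, 0.0]
force: [-0.1, 0.6, 1.1]
width: 0.542
gripper_force: 20.0
t 3.65 pos [0.6972 0.0617 0.0527] F [-0.1  0.6  1.1] w 0.542 g 20.0
shift cm [ -6.5  -20.68  -9.73] turn [-0.   0.  -0.3]
```

```bash
python3 -m creep '4.5 0 0 -5 0 0 0; 4.5 0 0 -9.7 0 0 0; 4.5 -2 -6 -9.7 0 0 0; 4.5 -4 -12 -9.7 0 0 0; 4.5 -6 -18 -9.7 0 0 0';python3 to.py 0.4818 0.0378 0.15
```

```text
clock: 4.28
position: [0.5093, 0.0375, 0.1497]
ee_rot: [2.426, 1.996, 0.0]
force: [0.2, -0.3, -0.4]
width: 0.543
gripper_force: 20.0
t 4.28 pos [0.5093 0.0375 0.1497] F [ 0.2 -0.3 -0.4] w 0.543 g 20.0
shift cm [-0.5  -2.7  -0.03] turn [ 0.   0.  -0.3]
```

```bash
python3 -m creep '4.5 -0.5 -2.7 0 0 0 0; 4.5 -0.5 -2.7 0 0 0 0; 4.5 -0.5 -2.7 0 0 0 0';python3 to.py 0.4818 0.0378 0.0575
python3 - <<'E'
from h import *
c=vision.camera_info("wrist"); im=vision.get_image("wrist"); cv2.imwrite("pics/w2.png",im[:,:,::-1]); np.save("w2.npy",c,allow_pickle=True)
E
```

```text
clock: 4.65
position: [0.4849, 0.0382, 0.1501]
ee_rot: [2.425, 1.996, 0.002]
force: [0.1, 0.4, -1.1]
width: 0.545
gripper_force: 20.0
t 4.65 pos [0.4849 0.0382 0.1501] F [ 0.1  0.4 -1.1] w 0.545 g 20.0
shift cm [-0.1  -0.31  9.26] turn [ 0.1 -0.  -0.3]
```

View pics/w2.png

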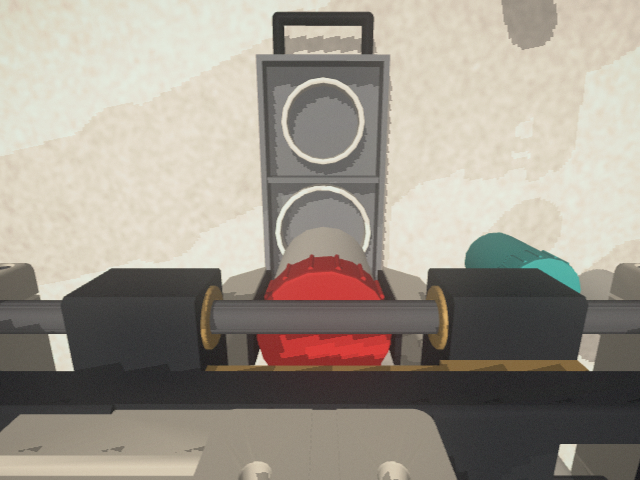

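The wrist view shows the pot held over the caddy. The medium collar rim is centred at (323,121), spanning x 281–365 and y 78–165, and the caddy is square to the tool. I'll check the collar position from this view and then lower.

```bash
python3 - <<'E'
from h import *
c=np.load("w2.npy",allow_pickle=True).item()
print("med",onz(c,323,121.5,.018).round(4)); l,r=onz(c,275.5,215,.018),onz(c,370,215,.018); print("wide edges",l.round(4),r.round(4))
E
python3 -m creep '4.5 0 -0.3 3 0 0 0; 4.5 0 -0.3 6 0 0 0; 4.5 0 -0.3 8 0 0 0';python3 to.py 0.4818 0.0378 0.0575
```

```text
med [0.5009 0.118  0.018 ]
wide edges [0.4521 0.058  0.018 ] [0.523  0.0442 0.018 ]
clock: 5.08
position: [0.4816, 0.0388, 0.0682]
ee_rot: [-2.426, -1.995, 0.001]
force: [-1.1, 0.6, -1.4]
width: 0.543
gripper_force: 20.0
t 5.08 pos [0.4816 0.0388 0.0682] F [-1.1  0.6 -1.4] w 0.543 g 20.0
shift cm [-0.1   0.04  1.07] turn [-0.  -0.  -0.3]
```

```bash
python3 -m creep '4.5 0 0.2 0.6 0 0 0; 4.5 0 0.2 1.1 0 0 0; 4.5 0 0.2 1.1 0 0 0';python3 to.py 0.4835 0.0378 0.0567
```

```text
clock: 5.45
position: [0.4833, 0.0384, 0.0589]
ee_rot: [2.426, 1.996, 0.001]
force: [0.4, 0.2, -1.3]
width: 0.542
gripper_force: 20.0
t 5.45 pos [0.4833 0.0384 0.0589] F [ 0.4  0.2 -1.3] w 0.542 g 20.0
shift cm [-0.05  0.03  0.22] turn [ 0.  -0.  -0.3]
```

```bash
python3 -m creep '4.5 0 0 0.2 0 0 0; 4.5 0 0 0.25 0 0 0; 4.5 0 0 0.25 0 0 0';python3 to.py 0.4835 0.0378 0.0567
```

```text
clock: 5.82
position: [0.4831, 0.0383, 0.0565]
ee_rot: [2.426, 1.996, 0.001]
force: [-0.4, -0.4, 2.0]
width: 0.539
gripper_force: 20.0
t 5.83 pos [0.4831 0.0383 0.0565] F [-0.4 -0.4  2. ] w 0.539 g 20.0
shift cm [-0.04  0.05 -0.02] turn [ 0.  -0.  -0.3]
```

```bash
python3 -m creep '6.8 0 0 0 0 0 0; 6.8 0 0 0 0 0 0; 6.8 0 0 -3 0 0 0; 6.8 0 0 -8 0 0 0; 6.8 0 0 -11 0 0 0';python3 to.py 0.6385 -0.2145 0.17
```

```text
clock: 6.45
position: [0.4834, 0.0386, 0.1683]
ee_rot: [2.425, 1.996, 0.002]
force: [1.3, -0.5, 0.2]
width: 0.741
gripper_force: 0.0
t 6.45 pos [0.4834 0.0386 0.1683] F [ 1.3 -0.5  0.2] w 0.741 g 0.0
shift cm [-21.85  20.09  -0.15] turn [ 0.1 -0.  -0.3]
```

```bash
python3 -m creep '8 -21.9 20 0 0 0 0; 8 -21.9 20 0 0 0 0; 8 -21.9 20 0 0 0 0; 8 -21.9 20 0 0 0 0; 8 -21.9 20 0 0 0 0';python3 -m creep '8 0 0 0 0 0 0';python3 to.py 0.6385 -0.2145 0.17;  python3 - <<'E'
from h import *
c=vision.camera_info("wrist"); im=vision.get_image("wrist"); cv2.imwrite("pics/w3.png",im[:,:,::-1]); c2=vision.camera_info("wrist")
for k in red(im):
    x,y,w,h=cv2.boundingRect(k); u,v=x+(w-1)/2,y+(h-1)/2; print((u,v,w,h),onz(c,u,v,.077).round(4),onz(c2,u,v,.077).round(4))
E
```

```text
clock: 7.08
position: [0.6376, -0.2183, 0.1659]
ee_rot: [2.428, 1.993, -0.001]
force: [-0.5, -0.1, -1.0]
width: 0.87
gripper_force: 0.0
clock: 7.2
position: [0.6373, -0.2199, 0.1652]
ee_rot: [2.431, 1.988, -0.002]
force: [0.2, 0.3, 1.1]
width: 0.872
gripper_force: 0.0
t 7.2 pos [ 0.6373 -0.2199  0.1652] F [0.2 0.3 1.1] w 0.872 g 0.0
shift cm [ 0.56  0.01 -0.48] turn [-0.   0.1 -0.6]
(324.0, 238.5, 55, 52) [ 0.6394 -0.2138  0.077 ] [ 0.6388 -0.2105  0.077 ]
(380.0, 7.0, 61, 15) [ 0.6962 -0.0893  0.077 ] [ 0.6953 -0.0857  0.077 ]
```

View pics/w3.png

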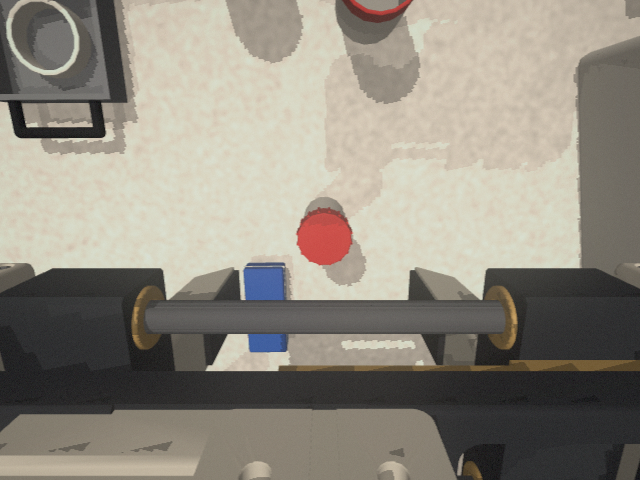

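The wrist view shows the medium cap at (324,238), world (0.639,-0.214), which matches. The blue block is low and clear.

```bash
python3 -m creep '8 0.5 0.1 0 0 0 0; 8 0.5 0.1 4 0 0 0; 8 0.5 0.1 8 0 0 0; 8 0.5 0.1 11 0 0 0; 8 0.5 0.1 11 0 0 0' ; python3 -m creep '8 0 0 0 0 0 0'; python3 to.py 0.639 -0.2142 0.055
```

```text
clock: 7.88
position: [0.6371, -0.208, 0.0544]
ee_rot: [-2.42, -1.997, 0.004]
force: [0.2, 0.4, 1.1]
width: 0.87
gripper_force: 0.0
clock: 8.0
position: [0.6398, -0.2093, 0.0578]
ee_rot: [2.424, 1.997, 0.002]
force: [0.7, -1.4, 0.2]
width: 0.87
gripper_force: 0.0
t 8.0 pos [ 0.6398 -0.2093  0.0578] F [ 0.7 -1.4  0.2] w 0.87 g 0.0
shift cm [-0.5   0.02  0.28] turn [ 0.1 -0.  -0.2]
```

```bash
python3 -m creep '8 -0.4 0 0.2 0 0 0; 8 -0.4 0 0.2 0 0 0; 8 -0.4 0 0.2 0 0 0'; python3 to.py 0.639 -0.2142 0.055
```

```text
clock: 8.38
position: [0.6383, -0.2146, 0.0547]
ee_rot: [2.426, 1.995, 0.001]
force: [0.1, -0.2, 0.4]
width: 0.87
gripper_force: 0.0
t 8.38 pos [ 0.6383 -0.2146  0.0547] F [ 0.1 -0.2  0.4] w 0.87 g 0.0
shift cm [ 0.05  0.06 -0.03] turn [ 0.   0.  -0.3]
```

```bash
python3 -m creep '3.2 0 0 0 0 0 0; 3.2 0 0 0 0 0 0; 3.2 0 0 0 0 0 0; 3.2 0 0 0 0 0 0; 3.2 0 0 0 0 0 0' 18;  python3 -m creep '3.2 0 0 0 0 0 0; 3.2 0 0 -5 0 0 0; 3.2 0 0 -10 0 0 0;3.2 0 0 -12 0 0 0;3.2 0 0 -12 0 0 0'; python3 to.py 0.499 0.1184 0.175
```

```text
clock: 9.0
position: [0.6382, -0.2143, 0.0542]
ee_rot: [2.426, 1.996, 0.0]
force: [0.0, -1.3, -0.6]
width: 0.388
gripper_force: 18.0
clock: 9.62
position: [0.6391, -0.2145, 0.176]
ee_rot: [2.424, 1.994, 0.003]
force: [-0.4, 0.6, -0.5]
width: 0.384
gripper_force: 18.0
t 9.62 pos [ 0.6391 -0.2145  0.176 ] F [-0.4  0.6 -0.5] w 0.384 g 18.0
shift cm [ 2.997e+01 -2.016e+01  2.000e-02] turn [ 0.2  0.  -0.3]
```

```bash
python3 -m creep '3.2 6 -4 0 0 0 0; 3.2 12 -8 0 0 0 0; 3.2 17 -11.5 0 0 0 0; 3.2 22 -15 0 0 0 0; 3.2 26 -17.5 0 0 0 0';  python3 -m creep '3.2 2 -1.3 0 0 0 0; 3.2 4 -2.7 0 0 0 0; 3.2 4 -2.7 0 0 0 0'; python3 to.py 0.499 0.1184 0.0585;  python3 - <<'E'
from h import *
c=vision.camera_info("wrist"); im=vision.get_image("wrist"); cv2.imwrite("pics/w4.png",im[:,:,::-1]); np.save("w4.npy",c,allow_pickle=True)
E
```

```text
clock: 10.25
position: [0.5149, 0.0749, 0.1728]
ee_rot: [-2.425, -1.995, 0.003]
force: [0.6, 0.3, -1.1]
width: 0.387
gripper_force: 18.0
clock: 10.62
position: [0.4965, 0.1197, 0.173]
ee_rot: [-2.421, -2.0, 0.003]
force: [-0.0, -0.5, -0.4]
width: 0.392
gripper_force: 18.0
t 10.62 pos [0.4965 0.1197 0.173 ] F [-0.  -0.5 -0.4] w 0.392 g 18.0
shift cm [-0.08  0.3  11.45] turn [-0.1  0.  -0.1]
```

View pics/w4.png

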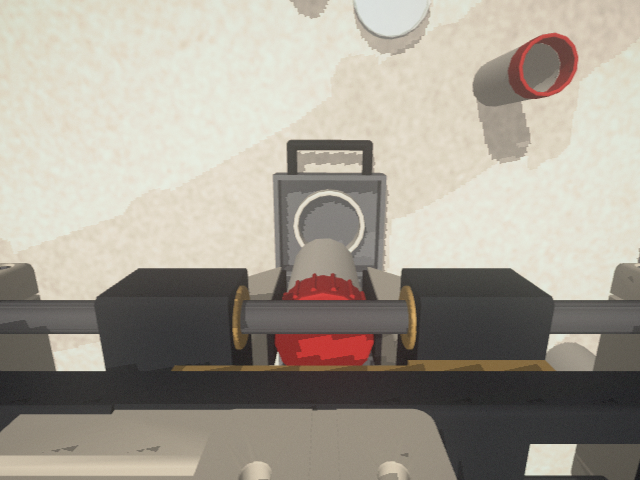

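The collar rim spans x 294–366 and is centred near (330,226), a little right of the held pot, so I need a shift of about +3 mm along tool y.

```bash
python3 - <<'E'
from h import *
c=np.load("w4.npy",allow_pickle=True).item(); print(onz(c,330,226,.018).round(4))
E
python3 -m creep '3.2 -0.1 0.3 2 0 0 0; 3.2 -0.1 0.3 6 0 0 0; 3.2 -0.1 0.3 9 0 0 0; 3.2 -0.1 0.3 10 0 0 0; 3.2 -0.1 0.3 10 0 0 0'; python3 to.py 0.499 0.1184 0.0585
```

```text
[0.5017 0.1177 0.018 ]
clock: 11.3
position: [0.5007, 0.1158, 0.0738]
ee_rot: [-2.426, -1.995, 0.002]
force: [0.6, 0.1, -0.8]
width: 0.387
gripper_force: 18.0
t 11.3 pos [0.5007 0.1158 0.0738] F [ 0.6  0.1 -0.8] w 0.387 g 18.0
shift cm [ 0.23 -0.22  1.53] turn [-0.1  0.  -0.3]
```

```bash
python3 -m creep '3.2 0.2 0 0.7 0 0 0; 3.2 0.2 0 1.2 0 0 0; 3.2 0.2 0 1.4 0 0 0;3.2 0.2 0 1.4 0 0 0'; python3 to.py 0.5 0.118 0.058
```

```text
clock: 11.8
position: [0.5011, 0.1185, 0.0603]
ee_rot: [2.426, 1.996, -0.0]
force: [0.1, 0.7, -0.1]
width: 0.384
gripper_force: 18.0
t 11.8 pos [0.5011 0.1185 0.0603] F [ 0.1  0.7 -0.1] w 0.384 g 18.0
shift cm [-0.07 -0.1   0.23] turn [ 0.   0.  -0.3]
```

```bash
python3 -m creep '3.2 0 -0.1 0.15 0 0 0; 3.2 0 -0.1 0.25 0 0 0; 3.2 0 -0.1 0.25 0 0 0'; python3 to.py 0.5 0.118 0.058
```

```text
clock: 12.18
position: [0.5001, 0.1187, 0.058]
ee_rot: [2.426, 1.996, -0.0]
force: [-1.6, -0.5, 5.5]
width: 0.392
gripper_force: 18.0
t 12.18 pos [0.5001 0.1187 0.058 ] F [-1.6 -0.5  5.5] w 0.392 g 18.0
shift cm [-0.07  0.    0.  ] turn [ 0.   0.  -0.3]
```

Contact on the floor. Releasing, then on to the slim pot.

```bash
python3 -m creep '5.5 0 0 0 0 0 0; 5.5 0 0 0 0 0 0; 5.5 0 0 -3 0 0 0; 5.5 0 0 -8 0 0 0; 5.5 0 0 -11.5 0 0 0';python3 to.py 0.5066 0.3487 0.175
```

```text
clock: 12.8
position: [0.5005, 0.1189, 0.1746]
ee_rot: [2.425, 1.996, 0.002]
force: [1.4, -0.1, -0.1]
width: 0.599
gripper_force: 0.0
t 12.8 pos [0.5005 0.1189 0.1746] F [ 1.4 -0.1 -0.1] w 0.599 g 0.0
shift cm [22.66 -3.82 -0.03] turn [ 0.1 -0.  -0.3]
```

```bash
python3 -m creep '7.5 6 -1 0 0 0 0; 7.5 12 -2 0 0 0 0; 7.5 18 -3 0 0 0 0; 7.5 22.6 -3.8 0 0 0 0; 7.5 22.6 -3.8 0 0 0 0';python3 -m creep '7.5 0 0 0 0 0 0; 7.5 0 0 0 0 0 0';python3 to.py 0.5066 0.3487 0.175;  python3 - <<'E'
from h import *
c=vision.camera_info("wrist"); im=vision.get_image("wrist"); cv2.imwrite("pics/w5.png",im[:,:,::-1])
for k in red(im):
    x,y,w,h=cv2.boundingRect(k); u,v=x+(w-1)/2,y+(h-1)/2; print((u,v,w,h),onz(c,u,v,.082).round(4))
im=vision.get_image("top"); cv2.imwrite("pics/top1.png",cv2.resize(im[150:330,120:420,::-1],None,fx=2.5,fy=2.5))
E
```

```text
clock: 13.42
position: [0.5046, 0.3526, 0.1725]
ee_rot: [-2.418, -2.002, -0.002]
force: [-0.2, -0.4, -0.0]
width: 0.815
gripper_force: 0.0
clock: 13.68
position: [0.507, 0.3459, 0.1725]
ee_rot: [2.427, 1.993, -0.001]
force: [-0.2, 0.4, -0.4]
width: 0.816
gripper_force: 0.0
t 13.68 pos [0.507  0.3459 0.1725] F [-0.2  0.4 -0.4] w 0.816 g 0.0
shift cm [ 0.26 -0.09 -0.25] turn [ 0.   0.1 -0.4]
(325.5, 247.0, 42, 39) [0.5088 0.3456 0.082 ]
```

View pics/w5.png

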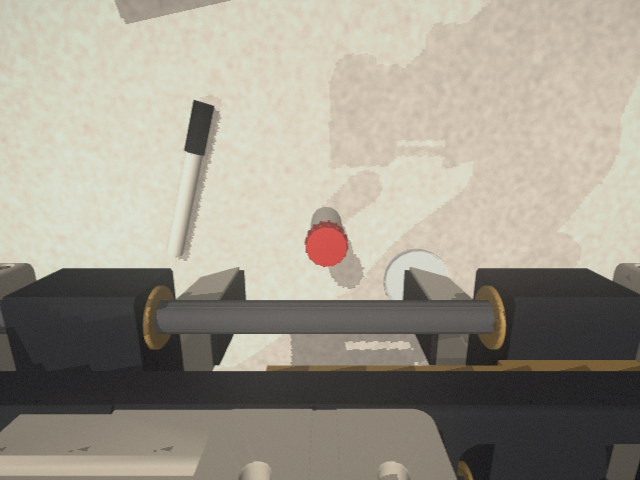

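View pics/top1.png

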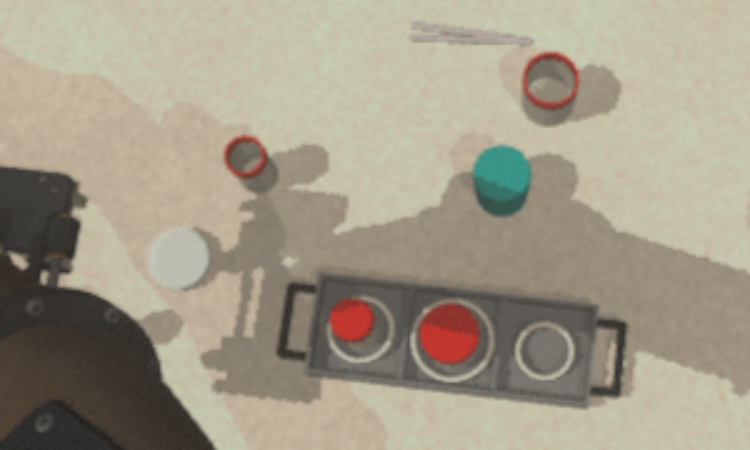

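The wrist view shows the slim cap at (325,247), world (0.508,0.346). In the top crop, both placed pots stand in their collars, with medium at (350,322) and wide at (450,333).

```bash
python3 -m creep '7.5 0.1 0.1 0 0 0 0; 7.5 0.1 0.1 4 0 0 0; 7.5 0.1 0.1 8 0 0 0; 7.5 0.1 0.1 11.3 0 0 0; 7.5 0.1 0.1 11.3 0 0 0' ; python3 -m creep '7.5 0 0 0 0 0 0; 7.5 0 0 0 0 0 0'; python3 to.py 0.508 0.3465 0.058
```

```text
clock: 14.4
position: [0.5064, 0.347, 0.0576]
ee_rot: [2.426, 1.996, -0.008]
force: [-0.6, 0.4, 0.3]
width: 0.816
gripper_force: 0.0
clock: 14.65
position: [0.5085, 0.3493, 0.0615]
ee_rot: [2.426, 1.996, 0.004]
force: [0.3, 0.5, 0.1]
width: 0.819
gripper_force: 0.0
t 14.65 pos [0.5085 0.3493 0.0615] F [0.3 0.5 0.1] w 0.819 g 0.0
shift cm [-0.28  0.01  0.35] turn [ 0.1 -0.1 -0.3]
```

```bash
python3 -m creep '7.5 -0.2 0 0.3 0 0 0; 7.5 -0.2 0 0.3 0 0 0' ; python3 -m creep '2.4 0 0 0 0 0 0; 2.4 0 0 0 0 0 0; 2.4 0 0 0 0 0 0; 2.4 0 0 0 0 0 0; 2.4 0 0 0 0 0 0' 15;  python3 to.py 0.508 0.3465 0.058; python3 -m creep '2.4 0 0 0 0 0 0; 2.4 0 0 -5 0 0 0; 2.4 0 0 -10 0 0 0;2.4 0 0 -13 0 0 0;2.4 0 0 -13 0 0 0'; python3 to.py 0.468 -0.0422 0.188
```

```text
clock: 14.9
position: [0.5073, 0.3463, 0.057]
ee_rot: [2.426, 1.996, 0.0]
force: [-0.7, 0.7, -0.7]
width: 0.819
gripper_force: 0.0
clock: 15.52
position: [0.5072, 0.3466, 0.0567]
ee_rot: [2.426, 1.996, -0.0]
force: [0.9, -1.0, -0.4]
width: 0.325
gripper_force: 0.1
t 15.53 pos [0.5072 0.3466 0.0567] F [ 0.9 -1.  -0.4] w 0.325 g 0.1
shift cm [ 0.01  0.08 -0.13] turn [ 0.   0.  -0.3]
clock: 16.15
position: [0.5082, 0.3477, 0.1894]
ee_rot: [2.426, 1.996, 0.008]
force: [0.1, -0.5, -0.6]
width: 0.305
gripper_force: 15.0
t 16.15 pos [0.5082 0.3477 0.1894] F [ 0.1 -0.5 -0.6] w 0.305 g 15.0
shift cm [-3.903e+01  3.570e+00  2.000e-02] turn [ 0.2 -0.2 -0.3]
```

```bash
python3 -m creep '2.4 -6 0.5 0 0 0 0; 2.4 -12 1 0 0 0 0; 2.4 -18 1.6 0 0 0 0; 2.4 -24 2.2 0 0 0 0; 2.4 -29 2.6 0 0 0 0' ; python3 -m creep '2.4 -5 0.5 0 0 0 0; 2.4 -9 0.9 0 0 0 0; 2.4 -10 1 0 0 0 0; 2.4 -10 1 0 0 0 0'; python3 to.py 0.468 -0.0425 0.0607;  python3 - <<'E'
from h import *
c=vision.camera_info("wrist"); im=vision.get_image("wrist"); cv2.imwrite("pics/w6.png",im[:,:,::-1]); np.save("w6.npy",c,allow_pickle=True)
E
```

```text
clock: 16.77
position: [0.4758, 0.0542, 0.1856]
ee_rot: [-2.427, -1.994, 0.003]
force: [1.2, 0.4, -0.4]
width: 0.298
gripper_force: 15.0
clock: 17.27
position: [0.467, -0.0432, 0.1861]
ee_rot: [-2.426, -1.994, 0.001]
force: [0.4, 0.7, 0.2]
width: 0.304
gripper_force: 15.0
t 17.27 pos [ 0.467  -0.0432  0.1861] F [0.4 0.7 0.2] w 0.304 g 15.0
shift cm [ 0.09  0.1  12.54] turn [-0.1 -0.  -0.4]
```

View pics/w6.png

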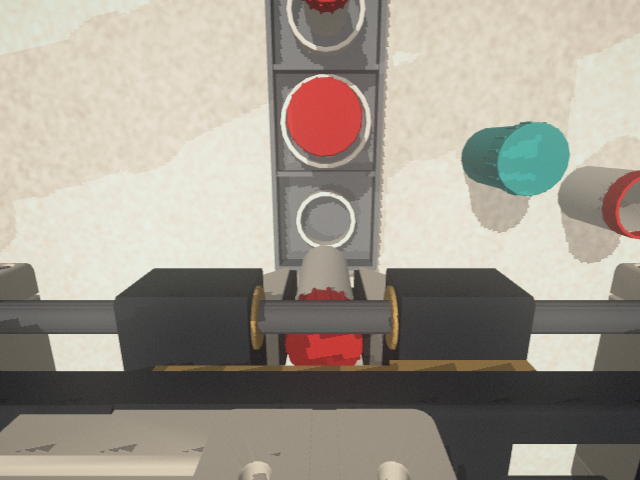

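The wide pot stands in its collar at (325,117). The slim collar is centred at (325.5,220), spanning x 297–355 and y 191–249, in line with the held pot.

```bash
python3 - <<'E'
from h import *
c=np.load("w6.npy",allow_pickle=True).item(); print(onz(c,325.5,220,.018).round(4))
E
python3 -m creep '2.4 0 0.1 3 0 0 0; 2.4 0 0.1 7 0 0 0; 2.4 0 0.1 10 0 0 0; 2.4 0 0.1 11.2 0 0 0; 2.4 0 0.1 11.2 0 0 0'; python3 to.py 0.468 -0.0425 0.0607
```

```text
[ 0.4692 -0.0423  0.018 ]
clock: 17.95
position: [0.4683, -0.0421, 0.0745]
ee_rot: [-2.423, -1.998, 0.001]
force: [0.6, 0.2, 0.5]
width: 0.299
gripper_force: 15.0
t 17.95 pos [ 0.4683 -0.0421  0.0745] F [0.6 0.2 0.5] w 0.299 g 15.0
shift cm [-0.04 -0.02  1.38] turn [-0.1 -0.  -0.2]
```

```bash
python3 -m creep '2.4 0 0 0.6 0 0 0; 2.4 0 0 1.1 0 0 0; 2.4 0 0 1.1 0 0 0; 2.4 0 0 1.3 0 0 0; 2.4 0 0 1.3 0 0 0'; python3 to.py 0.468 -0.0425 0.0607
```

```text
clock: 18.58
position: [0.4684, -0.0433, 0.0617]
ee_rot: [2.426, 1.996, -0.0]
force: [-0.3, -0.8, -1.1]
width: 0.298
gripper_force: 15.0
t 18.57 pos [ 0.4684 -0.0433  0.0617] F [-0.3 -0.8 -1.1] w 0.298 g 15.0
shift cm [ 0.07 -0.05  0.1 ] turn [ 0.   0.  -0.3]
```

```bash
python3 -m creep '2.4 0 0 0.1 0 0 0; 2.4 0 0 0.15 0 0 0; 2.4 0 0 0.15 0 0 0'; python3 -m creep '4.8 0 0 0 0 0 0; 4.8 0 0 0 0 0 0; 4.8 0 0 -3 0 0 0; 4.8 0 0 -8 0 0 0; 4.8 0 0 -13 0 0 0'; python3 -m creep '4.8 -5 -4 0 0 0 0; 4.8 -11 -6 0 0 0 0; 4.8 -17 -6 0 0 0 0; 4.8 -22 -6 0 0 0 0; 4.8 -22 -6 0 0 0 0'; python3 - <<'E'
from h import *
im=vision.get_image("top"); a=im[150:330,120:520,::-1]; a=cv2.resize(a,(800,360))
b=vision.get_image("scene")[170:340,60:500,::-1]; b=cv2.resize(b,(620,240))
o=np.zeros((600,800,3),np.uint8); o[:360]=a; o[360:,:620]=b; cv2.imwrite("pics/fin.png",o)
E
```

```text
clock: 18.95
position: [0.4685, -0.0432, 0.0606]
ee_rot: [2.426, 1.996, 0.0]
force: [-0.9, 0.6, 5.9]
width: 0.299
gripper_force: 15.0
clock: 19.58
position: [0.468, -0.0431, 0.1914]
ee_rot: [-2.425, -1.996, 0.001]
force: [1.5, -0.2, -0.3]
width: 0.524
gripper_force: 0.0
clock: 20.2
position: [0.3658, -0.2512, 0.1901]
ee_rot: [2.432, 1.988, -0.001]
force: [-1.2, 1.6, 0.5]
width: 0.52
gripper_force: 0.0
```

View pics/fin.png

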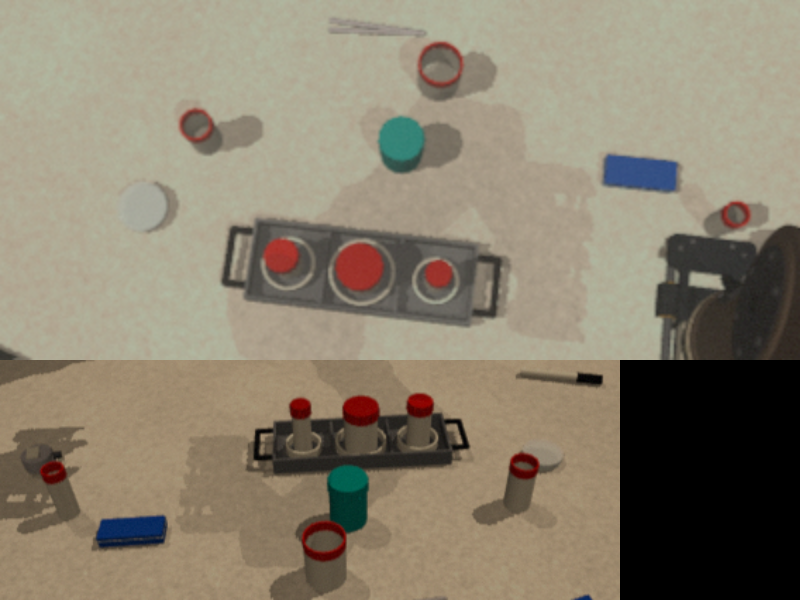

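All three closed pots stand upright in their collars (top crop: medium (281,256), wide (360,266), slim (438,273)). The open pots have not moved, and the arm is clear.

```bash
python3 -m creep '4.8 0 0 0 0 0 0; 4.8 0 0 0 0 0 0' && python3 -c "from cell import job; print(job.sign_off())"
```

```text
clock: 20.55
position: [0.3676, -0.2464, 0.1903]
ee_rot: [-2.424, -1.999, -0.0]
force: [0.3, 0.3, -0.1]
width: 0.522
gripper_force: 0.0
the job is handed in; nothing more can be done
None
```

The three red-capped pots are standing upright in their matching collars in the caddy, the open pots were left where they stood, and I handed the job in at about 20.6 s; it returned no verdict.

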